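Find a gearbox's hidden locking hole by feel and pin it

TASK

Lock the selector bar of the gearbox on the bench: lift its clear guard wide open, take the orange-handled pin from the wooden rack and put it down through the guide hole in the steel slide until it rests on the bar hidden below. Sweep pin and slide along until the pin finds the blind hole in the bar, push it fully home so that its collar sits on the slide, let go, and shut the guard over it. Leave the other tools and parts where they are.

Things in the scene. Friction and masses are not known exactly. Their poses are not given: they have to be found in the camera images.
- casing: aluminium gearbox casing bolted to the bench, never moves. Origin under it on the bench; x points from its front to the guard's hinge, y along its length, z up. Body x -62..72 mm, y -100..100 mm, top at z = 75 mm; foot flange 160 x 230 x 10 mm, 5 mm off-centre to +x
- channel (a point): point in the casing (x = -20, y = 0, z = 45 mm) on top of the hidden selector bar: fixed, flat, level, 45 mm above the bench, in a channel 16 mm wide and 90 mm long (along y), wholly covered by the steel slide. The bar has one blind hole: 15 mm long in y, as wide as the channel, 25 mm deep, 1 mm chamfer; unseen, centred 13.5 mm to the -y side up to 31.5 mm to the +y side of this point
- guide (a joint): the steel slide (52 x 165 x 15 mm) on the casing, top at z = 90 mm of the casing: travel 0 to 0.075 m towards the casing's +y; starts at 0 to 6 mm; the hidden hole is met at 24 to 69 mm. It slides with about 1 N of friction and stays where it is left
- guide_mouth (a point): centre of the 14 mm round guide hole through the slide, at its top face (90 mm above the bench); the hole has a 4 mm funnel chamfer (22 mm mouth) and a yellow square frame round it. Its axis is vertical; it lies at x = -20 mm, y = -37.5 mm + slide travel in the casing's frame
- guard (a joint): hinge of the clear guard flap, rad: 0 shut (level, underside 147 mm above the bench), 1.8 fully open (past upright, leaning away from the front). It starts at 0 to 0.15. Stiff hinge: it stays where it is left; about 3 N at the bar moves it. With the pin standing in the guide it shuts only if the pin is home
- guard_hinge (a point): middle of the guard's hinge axis, 150 mm above the bench, at x = 60 mm in the casing's frame; the axis runs along the casing's y, and the guard opens up and over towards the casing's +x
- guard_bar (a point): middle of the guard's yellow grip bar, a 12 mm round bar 116 mm long, parallel to the hinge axis and 138 mm from it; two 8 mm rods at 55 mm either side of its middle carry it, and between bar and flap is a gap of 37 mm for a finger. Shut, it is 150 mm above the bench on the front (-x) side
- pin: the loose locking pin, 0.08 to 0.17 kg, upright in the rack at the start: steel shaft 10 mm thick, tapered tip, collar 26 mm across and 5 mm thick (65 to 70 mm above the tip), then an orange square handle 16 x 16 x 44 mm (70 to 114 mm above the tip). Origin at the tip, z up along the pin, x and y square to the handle's sides
- pin_tip (a point): lower end of the locking pin's shaft. When the pin rests on the hidden bar its collar stands 20 mm above the slide; home, the collar lies on the slide and this tip is 25 mm above the bench, 20 mm into the hole
- rack: fixed wooden block 70 x 230 x 75 mm with three vertical 14 mm holes along its y at -75, 0 and 75 mm: the orange pin, black punch and green scriber stand in them in any order, collars on its top. Origin under its centre
- disc: loose brake disc lying flat, 150 mm across, 22 mm high; a bystander
- wrench: loose combination wrench lying flat; a bystander
- screwdriver: loose screwdriver lying flat; a bystander
- spray: loose spray can, 58 mm across, 170 mm high; a bystander
- nutbox: loose open red plastic box, 110 x 160 x 60 mm; a bystander
- carton: loose cardboard box, 130 x 170 x 90 mm; a bystander
- punch: black-handled tool standing in the rack, the pin's shape; a bystander. Origin at its lower tip
- scriber: green-handled tool standing in the rack, the pin's shape; a bystander. Origin at its lower tip
Things that resemble listed ones, but are neither listed nor needed, are in the scene too. Several things have the shape of the pin; the one meant has the colours described above.

How it is judged:
By the outcome, as a careful person would: the job done as asked, in the order asked, and still so for the second after the job is handed in, with the robot touching nothing.
It also fails if it takes over 69 s, if anything falls off the work surface, if the arm or the gripper's body presses on something with over 40 N, if the wrist force passes 120 N, or if a joint passes its speed limit or range.

ROBOT

A 6-joint arm with a two-finger parallel gripper is mounted at the origin on the work surface. World frame = base frame: x ahead of the robot, y to its left, z up, the work surface at z = 0. Lengths are in m, angles in degrees, forces in N, time in s.
With the tool pointing down it reaches from about 0.35 to 0.875 m from the base axis. Payload 4.2 kg.
Tool frame: the origin (TCP) lies midway between the tips of the shut fingers; the grasp point (between the pads) lies 19 mm behind it; z points along the fingers, y is the line along which they close (so a half turn about z gives the same grasp; the last joint's range is limited). The gripper opens to 87 mm and grips with 3 to 60 N. Pads are 19 mm wide; open, the fingers measure 117 mm over their backs; the gripper's body (75 mm by 190 mm) begins 51 mm behind the grasp point.
Start: joints at [78.759, 22.042, 0.453, 0, -68.411, -14.817], TCP at [0.275, 0.561, 0.223] pointing down, gripper open.
Joint ranges: [-179.83, 179.83], [-69.29, 118.12], [-61.27, 80.66], [-181.25, 117.63], [-171.15, -9.14], [-177.46, 177.46]. Speed limits (degrees/s): [159.86, 159.86, 180, 180, 180, 180].

INTERFACE

Orientations are given as [roll, pitch, yaw] about the fixed x, y, z axes, in that order (R = Rz(yaw) Ry(pitch) Rx(roll)).
In Python, from workcell import env gives the robot as it stands. The module is installed in compiled form; this text tells all that it offers. Calls block until the motion is done:
- env.goto(position, orientation): joint-space move of the TCP to a pose.
- env.move_straight(position, rotation=None, rate=0.15, force_limit=None): straight line of the TCP; rotation=None keeps the orientation; rate is the mean speed in m/s. With force_limit (N) it stops when the force on the tool has changed by that much, and returns True; else False.
- env.set_joints(angles): joint-space move.
- env.gripper_to(opening, grasp_force=None): opening from 0.0 (shut) to 1.0 (fully open); grasp_force is the grip in N (None keeps the last); returns when the fingers have stopped.
- env.dwell(seconds).
- env.inverse_kinematics(position, orientation): joint angles nearest the present ones, or None.
- env.read_state(): the state.
- env.grab_frame(name): name is "scene" or "side" or "wrist"; returns a dict with "image" (384x512x3 uint8, blue, green, red), "fx", "fy", "cx", "cy" (pixels), "D" ([k1, k2, p1, p2, k3] as OpenCV has them; the pictures are not rectified), "position" and "orientation" of the camera in the world. Camera axes: x right, y up, looking along -z (the intrinsics and any distortion apply to the point x, -y, -z); pixel columns grow to the right and rows downward; lengths in m; the calibration is good to about 2 mm. A picture is of the moment at which its call begins. There is no depth.
A pose or a line that the arm cannot do raises env.Unreachable and nothing moves.
- env.close_job(): hands the job in; it is judged then, once.
Trained networks look in a picture, given as the dict that the camera call returned (one of the last four; its "shot" number tells which), for a name from the list of things; names that differ only in an ending like _2 or _b are one class to them, and where a whole thing is asked for, a point or a joint stands for the part that bears it (a point fixed in the world has none). Each returns a list of dicts, best first, with "score" (0 to 1); they miss things now and then, are a little off and sometimes report something else, mostly with a low value. They report only what shows in the picture. A call takes as long as a camera call. They do not tell look-alikes from the thing itself.
- env.search_frame(picture, thing): "xyz" ([x, y, z] in m, in world coordinates, good to about 4 mm: the middle of the surface that is visible of it).
- env.trace(picture, thing): "mask" (384x512 bool, what is visible of it).
The state is a dict: "clock": time; "joint_positions": joint angles; "qvel": joint speeds; "joint_torque": joint torques, N m; "position": TCP position; "tool_rot": TCP orientation; "force": force on the tool from outside, world axes, zero at the start; "wrist_torque": the same for the moment, N m; "opening": opening from 0.0 (shut) to 1.0 (fully open); "finger_force": force on a finger pad.
Only numpy, scipy, OpenCV 4.12 (cv2) and the standard library are available. Lean on these libraries where they do the work, as an engineer would, in place of code of your own. Each camera call takes 0.05 s, during which the arm holds its last target. There are 200 camera calls.

## Working session

There is one attempt and no reset: what is moved stays moved. The work goes in short steps, each a Python script; the robot and the scene stay as the last script left them, time stands still between calls to the robot, and variables do not carry over. Pictures are saved under pics/ and viewed, at most 10 in all, crops included, and the job is handed in when it is done.

```bash
mkdir -p pics; cat > h.py <<'E'
import numpy as np, cv2
from scipy.spatial.transform import Rotation as R
from workcell import env
def rot(o):
    o=np.array(o,float)
    return o if o.shape==(3,3) else R.from_euler('xyz',o,degrees=True).as_matrix()
def K(f): return np.array([[f['fx'],0,f['cx']],[0,f['fy'],f['cy']],[0,0,1.]])
def ray(f,uv):
    n=cv2.undistortPoints(np.array([[uv]],float),K(f),np.array(f['D'],float))[0,0]
    return np.array(f['position']),rot(f['orientation'])@np.array([n[0],-n[1],-1.])
def atz(f,uv,z):
    p,d=ray(f,uv); return p+d*(z-p[2])/d[2]
def proj(f,P):
    P=np.atleast_2d(P); c=(P-np.array(f['position']))@rot(f['orientation'])*[1,-1,-1]
    return cv2.projectPoints(c,np.zeros(3),np.zeros(3),K(f),np.array(f['D'],float))[0][:,0]
def save(f,n,crop=None,s=1):
    im=f['image']
    if crop: x0,y0,x1,y1=crop; im=im[y0:y1,x0:x1]
    cv2.imwrite('pics/'+n,cv2.resize(im,None,fx=s,fy=s,interpolation=cv2.INTER_CUBIC))
E
python3 - <<'E'
from h import *
np.set_printoptions(precision=4,suppress=True)
a=env.grab_frame('scene');b=env.grab_frame('side')
im=np.hstack([a['image'],b['image']]); cv2.imwrite('pics/a.png',cv2.resize(im,(800,300),interpolation=cv2.INTER_AREA))
save(a,'a1.png',None,1.5)
for n,f in(('scene',a),('side',b)):
    print(n,f['position'],f['orientation'],f['fx'])
    for t in ['casing','guide_mouth','guard_hinge','guard_bar','pin','pin_tip','rack','punch','scriber','guard','guide']:
        print(t,[(np.round(q['xyz'],3).tolist(),round(q['score'],2)) for q in env.search_frame(f,t)[:3]])
s=env.read_state();print(s['clock'],s['tool_rot'],s['force'])
E
```

```text
scene [ 1.0174 -0.4893  1.1325] [32.8587 -0.7629 46.8905] 379.67867707457265
casing [([0.58, 0.054, 0.09], 0.83)]
guide_mouth [([0.562, 0.009, 0.093], 0.92)]
guard_hinge [([0.562, 0.081, 0.164], 0.98)]
guard_bar [([0.564, 0.08, 0.161], 0.84)]
pin [([0.635, -0.259, 0.079], 0.39)]
pin_tip [([0.639, -0.261, 0.08], 0.59), ([0.563, 0.084, 0.164], 0.56), ([0.532, -0.282, 0.099], 0.55)]
rack [([0.55, -0.292, 0.073], 0.75)]
punch [([0.519, -0.353, 0.099], 0.38)]
scriber []
guard [([0.564, 0.088, 0.159], 0.96)]
guide [([0.563, 0.005, 0.093], 0.7)]
side [-0.039  -0.7552  0.8882] [ 50.1247   0.5915 -39.9086] 400.9398156841749
casing [([0.533, 0.052, 0.074], 0.95)]
guide_mouth [([0.544, 0.041, 0.087], 0.7)]
guard_hinge [([0.55, 0.079, 0.158], 0.72)]
guard_bar [([0.546, 0.081, 0.162], 0.65), ([0.329, 0.394, 0.007], 0.42)]
pin [([0.405, -0.274, 0.079], 0.72), ([0.623, -0.264, 0.072], 0.55)]
pin_tip [([0.4, -0.274, 0.079], 0.77), ([0.624, -0.256, 0.071], 0.43)]
rack [([0.506, -0.313, 0.077], 0.82)]
punch [([0.506, -0.364, 0.096], 0.57)]
scriber []
guard [([0.552, 0.076, 0.162], 0.84)]
guide [([0.54, 0.039, 0.084], 0.84)]
1.2 [-179.9995    0.0014  -26.0572] [0.6583 0.3898 0.5684]
```

View pics/a1.png

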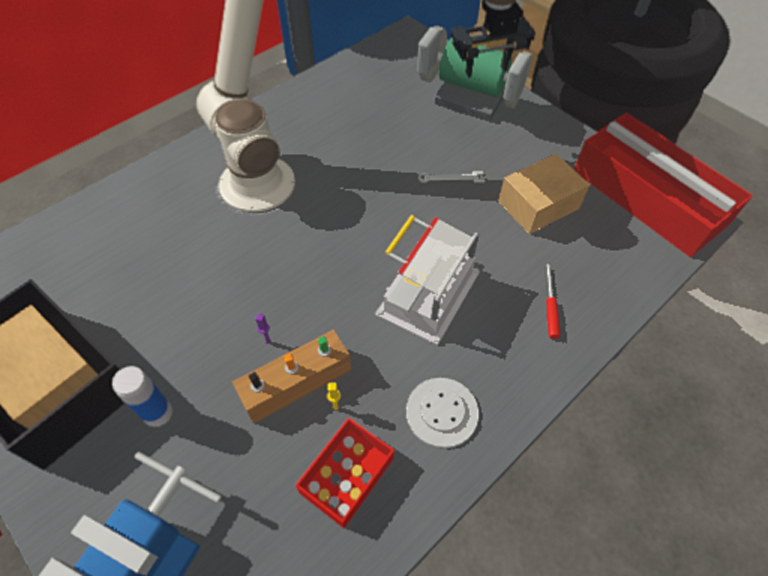

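```bash
python3 - <<'E'
from h import *
b=env.grab_frame('side'); save(b,'b1.png',None,1.5)
E
```

```text
(no output)
```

View pics/b1.png

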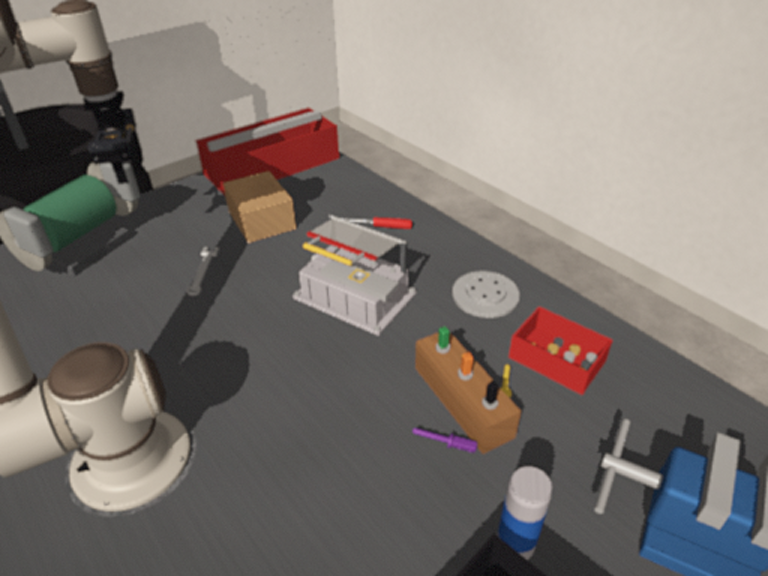

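The orange pin is the middle tool of the rack, at (290,362) in scene view pixels and (467,363) in the side view. The black punch is at (255,380) and the green scriber at (323,345). The purple (262,327) and yellow (333,395) look-alikes stand outside the rack. The casing is near (430,280), with its guard bar at (400,235) on the robot's side.

```bash
python3 - <<'E'
from h import *
np.set_printoptions(precision=4,suppress=True)
a=env.grab_frame('scene');b=env.grab_frame('side')
q=lambda f,u,v,z: atz(f,(u/1.5,v/1.5),z)
print('flange scene',[q(a,*p,0.01) for p in((377,313),(437,341))])
print('flange side',[q(b,*p,0.01) for p in((295,295),(378,330),(414,293))])
print('barends scene',[q(a,*p,0.155) for p in((411,217),(389,252))])
print('barends side',[q(b,*p,0.155) for p in((305,246),(351,263))])
print('frame',q(a,407,280,.09),q(b,359,276,.09))
for z,n in((.114,'tops'),): print(n,[q(a,*p,z) for p in((290,356),(254,374),(323,339))],[q(b,*p,z) for p in((467,354),(491,383),(444,329))])
# refine orange blob & yellow bar by color
for f in(a,b):
    h=cv2.cvtColor(f['image'],cv2.COLOR_BGR2HSV)
    m=cv2.inRange(h,(18,140,120),(32,255,255)); n,l,s,c=cv2.connectedComponentsWithStats(m)
    print('yellow',[(s[i],c[i]) for i in range(1,n) if s[i,4]>8])
    m=cv2.inRange(h,(6,150,150),(16,255,255)); n,l,s,c=cv2.connectedComponentsWithStats(m)
    print('orange',[(s[i],c[i]) for i in range(1,n) if s[i,4]>8])
w=env.grab_frame('wrist'); p=env.read_state()
print(w['position'],w['orientation'],w['fx'],p['position'],p['tool_rot'])
E
```

```text
flange scene [array([ 0.524 , -0.0401,  0.01  ]), array([0.6678, 0.0091, 0.01  ])]
flange side [array([0.4545, 0.1684, 0.01  ]), array([ 0.5249, -0.0403,  0.01  ]), array([ 0.6622, -0.0004,  0.01  ])]
barends scene [array([0.4555, 0.1263, 0.155 ]), array([0.4933, 0.0233, 0.155 ])]
barends side [array([0.4752, 0.134 , 0.155 ]), array([0.5126, 0.0256, 0.155 ])]
frame [0.5416 0.0339 0.09  ] [0.547  0.0478 0.09  ]
tops [array([ 0.526 , -0.2752,  0.114 ]), array([ 0.5094, -0.3501,  0.114 ]), array([ 0.5408, -0.203 ,  0.114 ])] [array([ 0.5391, -0.2746,  0.114 ]), array([ 0.5215, -0.348 ,  0.114 ]), array([ 0.5527, -0.2023,  0.114 ])]
yellow [(array([257, 143,  19,  26, 102], dtype=int32), array([266.3137, 156.2451])), (array([270, 185,   9,   6,  14], dtype=int32), array([273.5714, 187.6429])), (array([184, 272,  36,  10, 161], dtype=int32), array([199.677 , 276.7764])), (array([236, 296,   6,   7,  37], dtype=int32), array([238.5676, 298.9459])), (array([214, 311,   7,   7,  36], dtype=int32), array([217.2222, 313.9167])), (array([235, 310,   6,   8,  39], dtype=int32), array([237.6667, 
[... 389 characters left out ...]
.3333, 246.7778])), (array([156, 251,  11,   7,  21], dtype=int32), array([160.9524, 253.5238])), (array([170, 261,   6,   4,  10], dtype=int32), array([172.6, 262.5])), (array([233, 325,   8,   9,  18], dtype=int32), array([236.8889, 329.6111]))]
yellow [(array([202, 162,  32,  15, 108], dtype=int32), array([216.5556, 168.4074])), (array([334, 243,   5,  21,  61], dtype=int32), array([336.1967, 251.8361]))]
orange [(array([379, 229,   8,   9,  17], dtype=int32), array([383.4118, 231.9412])), (array([307, 235,   8,  15, 100], dtype=int32), array([310.39, 241.24]))]
[0.3431 0.5289 0.384 ] [ -15.9607    0.0004 -116.0235] 319.61452943436797 [0.2745 0.5615 0.2226] [-179.9986    0.0013  -26.0606]
```

```bash
python3 - <<'E'
from h import *
np.set_printoptions(precision=4,suppress=True)
env.gripper_to(0.36,15)
env.goto([.50,.075,.29],[180,0,-71.3])
w=env.grab_frame('wrist'); np.save('w1.npy',w,allow_pickle=True); save(w,'w1.png',None,1.5)
for t in['guard_bar','guide_mouth','guard_hinge']: print(t,[(np.round(q['xyz'],4),round(q['score'],2)) for q in env.search_frame(w,t)[:2]])
# pin triangulation
a=env.grab_frame('scene');b=env.grab_frame('side')
print(atz(a,(193.3,237.5),.124),atz(b,(311.3,236),.124))
s=env.read_state();print(s['clock'],s['position'],s['joint_positions'])
E
```

```text
guard_bar [(array([0.5644, 0.066 , 0.1601]), 0.89)]
guide_mouth [(array([ 0.5424, -0.0021,  0.093 ]), 0.55)]
guard_hinge [(array([0.5576, 0.0713, 0.1571]), 0.66)]
[ 0.5311 -0.2777  0.124 ] [ 0.5316 -0.2807  0.124 ]
4.7833 [0.5    0.0754 0.2899] [ 26.9995   7.7985  -9.2893  -0.0026 -72.9262  -8.256 ]
```

View pics/w1.png

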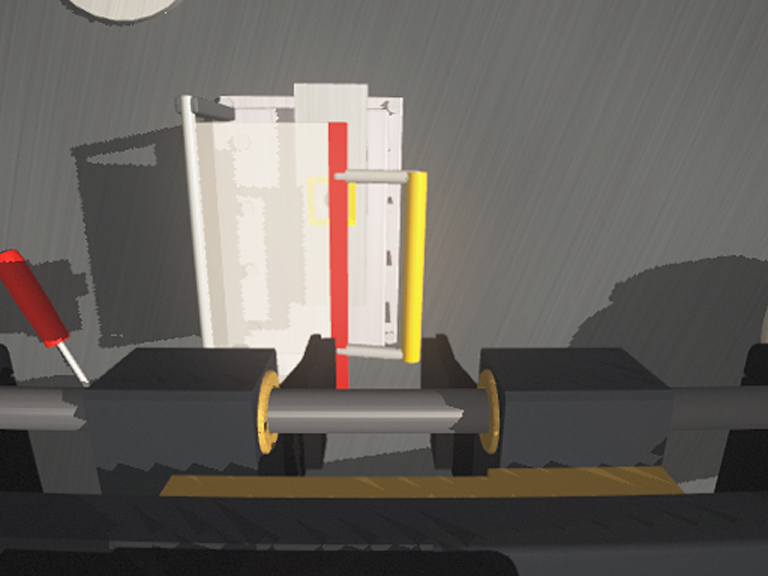

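The bar runs from (420,172) to (412,362). The yellow frame is centred near (332,200) and the hinge rod is at (195,100–345).

```bash
python3 - <<'E'
from h import *
from scipy.optimize import least_squares
np.set_printoptions(precision=4,suppress=True)
w=np.load('w1.npy',allow_pickle=True).item(); a=env.grab_frame('scene'); b=env.grab_frame('side')
obs=[]  # (frame, uv, fn(th,t)->local, )
def F(f,u,v,fn): obs.append((f,(u/1.5,v/1.5),fn))
bar=lambda y:(lambda th,t:[.060-.138*np.cos(th),y,.150+.138*np.sin(th)])
F(w,418,172,bar(-.058));F(w,413,362,bar(.058))
F(a,389,252,bar(-.058));F(a,412,217,bar(.058))
F(b,350,263,bar(-.058));F(b,305,246,bar(.058))
F(a,377,313,lambda th,t:[-.075,-.115,.01]);F(a,437,341,lambda th,t:[.085,-.115,.01])
F(b,295,295,lambda th,t:[-.075,.115,.01]);F(b,378,330,lambda th,t:[-.075,-.115,.01]);F(b,414,293,lambda th,t:[.085,-.115,.01])
F(w,332,201,lambda th,t:[-.02,-.0375+t,.09]);F(b,359,276,lambda th,t:[-.02,-.0375+t,.09])
def res(p):
    c=np.array([p[0],p[1],0]);M=R.from_euler('z',p[2]).as_matrix()
    return np.concatenate([proj(f,c+M@np.array(fn(p[3],p[4])))[0]-uv for f,uv,fn in obs])
s=least_squares(res,[.558,.093,np.radians(18.7),.07,.003],loss='soft_l1')
print(s.x,np.degrees(s.x[2])); print(res(s.x).reshape(-1,2)); np.save('cas.npy',s.x)
E
```

```text
[0.5537 0.0891 0.3249 0.1568 0.0037] 18.615984709296256
[[-0.5644  0.5517]
 [-0.3341 -1.312 ]
 [-1.6307  0.413 ]
 [-0.2847 -0.9715]
 [ 0.2102 -0.2417]
 [-1.2644 -0.742 ]
 [-1.7181 -0.2312]
 [ 0.2826  0.947 ]
 [-3.0878  0.2517]
 [-0.659   1.407 ]
 [ 0.4123 -2.1989]
 [ 0.1791 -0.2323]
 [-0.9218 -0.2285]]
```

```bash
cat >> h.py <<'E'
try:
    cx,cy,cyaw,cth,ct=np.load('cas.npy')
    def W(p): return np.array([cx,cy,0])+R.from_euler('z',cyaw).as_matrix()@np.array(p,float)
    YB=np.degrees(cyaw)-90
    def barp(th): return W([.060-.138*np.cos(th),0,.150+.138*np.sin(th)])
    D=np.array([0,0,-.019])
except Exception: pass
def st(m=''):
    s=env.read_state(); print(m,round(s['clock'],2),np.round(s['position'],4),'F',np.round(s['force'],1),'op',round(s['opening'],3),'ff',np.round(s['finger_force'],1)); return s
E
python3 - <<'E'
from h import *
p=barp(cth)
env.goto(p+[0,0,.06],[180,0,YB]);st('above')
print(env.move_straight(p+D,force_limit=6,rate=.1)); st('down')
env.gripper_to(0.0,15); st('grip')
ths=np.linspace(cth,1.76,13)[1:]
for th in ths:
    env.move_straight(barp(th)+D,rate=.12); s=st(round(th,2))
    if np.linalg.norm(s['force'])>35: break
E
```

```text
above 5.24 [0.4817 0.0644 0.2319] F [ 0.8 -0.2  0.3] op 0.362 ff 0.0
False
down 6.18 [0.4821 0.065  0.1533] F [ 0.1  1.  -0.5] op 0.359 ff 0.0
grip 6.68 [0.4817 0.0648 0.1529] F [0.3 0.9 0.6] op 0.131 ff 15.0
0.29 6.98 [0.4853 0.066  0.1707] F [ 0.3 -0.4  1.1] op 0.13 ff 15.0
0.42 7.28 [0.4907 0.0678 0.1874] F [-2.2 -1.3  0.6] op 0.131 ff 15.0
0.56 7.58 [0.4981 0.0702 0.2037] F [-4.7 -1.3  2.4] op 0.129 ff 15.0
0.69 7.88 [0.5075 0.0732 0.219 ] F [-8.  -1.9  6.3] op 0.133 ff 15.0
0.82 8.18 [0.519  0.0769 0.2334] F [-10.8  -2.4  10.6] op 0.131 ff 15.0
0.96 8.48 [0.5335 0.0815 0.2464] F [-12.   -1.2  14.8] op 0.134 ff 15.0
1.09 8.78 [0.5506 0.0871 0.2567] F [-5.2 -1.4 13.2] op 0.13 ff 15.0
1.23 9.08 [0.568  0.0928 0.2639] F [-2.5 -1.9 10. ] op 0.133 ff 15.0
1.36 9.38 [0.5854 0.0985 0.2682] F [ 0.5 -3.4  6.6] op 0.132 ff 15.0
1.49 9.68 [0.6028 0.1042 0.2701] F [ 1.7 -3.8  4.2] op 0.129 ff 15.0
1.63 9.98 [0.6201 0.1101 0.2697] F [ 3.  -6.   4.2] op 0.132 ff 15.0
1.76 10.28 [0.6375 0.1159 0.2669] F [ 4.3 -5.1  3.7] op 0.129 ff 15.0
```

```bash
python3 - <<'E'
from h import *
env.gripper_to(0.45); s=st()
env.move_straight(np.array(s['position'])+[0,0,.06],rate=.2)
env.goto([.531,-.279,.28],[180,0,-102])
w=env.grab_frame('wrist'); np.save('w2.npy',w,allow_pickle=True); save(w,'w2.png',None,1.5); s=st()
print(env.read_state()['joint_positions'])
a=env.grab_frame('scene'); 
im=np.hstack([cv2.resize(a['image'][120:270,150:350],None,fx=2,fy=2)]); 
cv2.imwrite('pics/a2.png',im)
E
```

```text
11.07 [0.6351 0.1166 0.2666] F [-0.1 -0.3 -1. ] op 0.453 ff 0.0
 13.09 [ 0.5317 -0.2781  0.2801] F [-0.1  0.5  0.3] op 0.446 ff 0.0
[-1.21683161e+01  1.76942829e+01  2.26356286e+00 -3.45747757e-03
 -7.45490692e+01  2.66776395e-01]
```

View pics/w2.png

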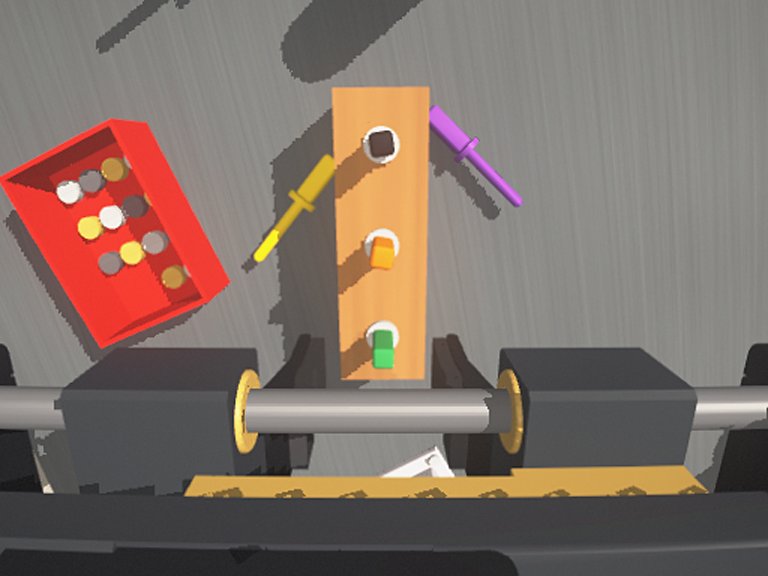

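View pics/a2.png

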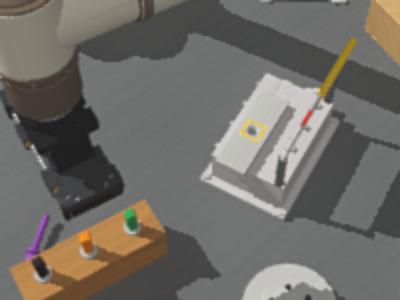

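The guard stands wide open, and the mouth frame now shows clearly. The pin meant is the orange one in the middle hole, at (382,253) in the wrist view. Punch (381,145) and scriber (383,345) stand either side of it; the yellow (300,200) and purple (470,150) look-alikes lie on the bench. I'll confirm it in one enlarged crop.

```bash
python3 - <<'E'
from h import *
np.set_printoptions(precision=4,suppress=True)
w=np.load('w2.npy',allow_pickle=True).item(); save(w,'w2c.png',(225,140,285,200),10)
print('collar',atz(w,(382/1.5,244/1.5),.08))
h=cv2.cvtColor(w['image'],cv2.COLOR_BGR2HSV)[140:200,225:285]
m=cv2.inRange(h,(8,150,200),(20,255,255)); print(cv2.boundingRect(m), cv2.moments(m,True)['m10']/cv2.countNonZero(m)+225, cv2.moments(m,True)['m01']/cv2.countNonZero(m)+140)
a=env.grab_frame('scene')
# frame of the mouth in scene
h=cv2.cvtColor(a['image'],cv2.COLOR_BGR2HSV); m=cv2.inRange(h,(18,100,100),(35,255,255)); m[:, :255]=0;m[:,295:]=0;m[:170]=0;m[205:]=0
x,y,ww,hh=cv2.boundingRect(m);print(x,y,ww,hh,cv2.countNonZero(m)); c=atz(a,(x+ww/2-.5,y+hh/2-.5),.09);print('mouth',c,'model',W([-.02,-.0375+ct,.09]))
E
```

```text
collar [ 0.5282 -0.2826  0.08  ]
(0, 0, 59, 60) 250.38431677018633 166.84627329192546
270 180 14 11 45
mouth [0.5484 0.0512 0.09  ] model [0.5455 0.0507 0.09  ]
```

View pics/w2c.png

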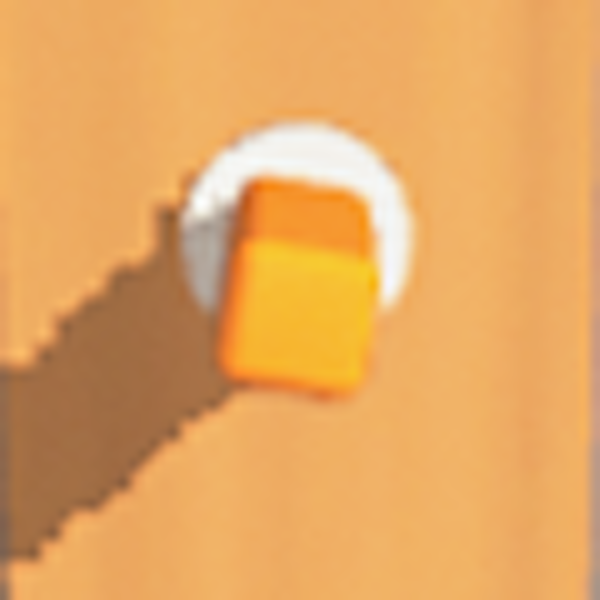

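Confirmed: this is the orange square handle over a pale collar in the middle hole. Its top face is centred at (302,317) in the crop, turned about 8° from the rack's sides.

```bash
python3 - <<'E'
from h import *
np.set_printoptions(precision=4,suppress=True)
w=np.load('w2.npy',allow_pickle=True).item()
c=[atz(w,(225+x/10-.5,140+y/10-.5),.124) for x,y in((242,240),(378,262),(362,392),(222,375))]
ctr=np.mean(c,0); print(ctr,[np.linalg.norm(c[i]-c[i-1]) for i in range(4)])
e=(c[1]-c[0])+(c[2]-c[3]); g=(c[2]-c[1])+(c[3]-c[0])
a1=np.degrees(np.arctan2(e[1],e[0])); a2=np.degrees(np.arctan2(g[1],g[0])); print(a1,a2)
ang=a1%180; ang=ang-180 if ang>90 else ang
a2=(a2-90+90)%180-90 if False else ((a2-90+90)%180)-90
print(ang,a2)
E
```

```text
[ 0.5287 -0.2823  0.124 ] [np.float64(0.014146149726329563), np.float64(0.013923875923224282), np.float64(0.01360506930206923), np.float64(0.014412426079665159)]
159.90545003686452 70.66695703165882
-20.094549963135478 -19.333042968341175
```

```bash
python3 - <<'E'
from h import *
P=np.array([.5286,-.2825,0])
env.goto(P+[0,0,.16],[180,0,-109.7])
print(env.move_straight(P+[0,0,.089],rate=.1,force_limit=6)); st('down')
env.gripper_to(0,30); st('grip')
env.move_straight(P+[0,0,.089+.10],rate=.15); st('lift')
M=np.array([.547,.051,0])
env.goto(M+[0,0,.21],[180,0,np.degrees(cyaw)-180]); s=st('over'); print(s['joint_positions'])
a=env.grab_frame('scene');b=env.grab_frame('side')
u=proj(a,M+[0,0,.13])[0];v=proj(b,M+[0,0,.13])[0]; print(u,v)
f=lambda I,u:cv2.resize(I['image'][int(u[1])-45:int(u[1])+45,int(u[0])-50:int(u[0])+50],None,fx=4,fy=4,interpolation=cv2.INTER_CUBIC)
cv2.imwrite('pics/p1.png',np.hstack([f(a,u),f(b,v)]))
E
```

```text
False
down 14.6 [ 0.5293 -0.2827  0.0899] F [ 0.3 -0.8 -0.4] op 0.449 ff 0.0
grip 15.14 [ 0.5286 -0.2825  0.0893] F [-0.2 -0.1  1.2] op 0.182 ff 29.9
lift 15.96 [ 0.5278 -0.2821  0.1877] F [ 0.  -0.3 -1.3] op 0.182 ff 29.9
over 17.31 [0.5469 0.0505 0.2095] F [ 0.1  0.9 -0.6] op 0.18 ff 30.0
[ 2.21979995e+01  1.52910756e+01 -1.14190822e+01  3.29741926e-03
 -6.33542203e+01 -9.35857789e+01]
[276.79477209 177.81171925] [238.20266271 173.52499574]
```

View pics/p1.png

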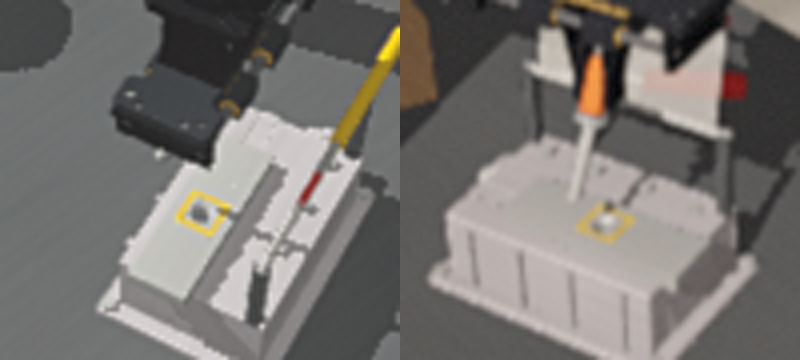

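```bash
python3 - <<'E'
from h import *
np.set_printoptions(precision=4,suppress=True)
b=env.grab_frame('side'); s=env.read_state(); T=np.array(s['position']); print(s['tool_rot'])
print('expect tip, collar, handletop',proj(b,[T+[0,0,-.079],T+[0,0,-.012],T+[0,0,.035]]).tolist())
M=R.from_euler('z',cyaw).as_matrix()
p,d=ray(b,(231.5,177.5)); pl=M.T@(p-T); dl=M.T@d
k=-pl[1]/dl[1]; print('tip rel (casing axes), in y=0 plane',pl+k*dl)
k=-pl[0]/dl[0]; print('in x=0 plane',pl+k*dl)
h=cv2.cvtColor(b['image'],cv2.COLOR_BGR2HSV); m=cv2.inRange(h,(5,150,120),(20,255,255)); m[:, :220]=0;m[:,255:]=0;m[:130]=0;m[165:]=0
ys,xs=np.nonzero(m); print(cv2.boundingRect(m),[ (y,xs[ys==y].mean()) for y in np.unique(ys)][::3])
E
```

```text
[-179.9938   -0.0352 -161.4483]
expect tip, collar, handletop [[238.36690316496018, 173.46541401512036], [237.4623205662133, 155.74730093581164], [236.79042765332258, 142.5548674748944]]
tip rel (casing axes), in y=0 plane [-0.0371  0.     -0.0701]
in x=0 plane [ 0.      0.0276 -0.1059]
(233, 142, 6, 15) [(np.int64(142), np.float64(236.0)), (np.int64(145), np.float64(236.0)), (np.int64(148), np.float64(236.0)), (np.int64(151), np.float64(235.5)), (np.int64(154), np.float64(235.5))]
```

The side view shows the pin swung about 22° in the grip: its tip is at px (231.5,177.5), but (238,173) was expected, which puts it 37 mm too far forward. I'll tilt the tool by the same angle about the casing's y axis to stand the pin upright.

```bash
cat >> h.py <<'E'
def pose(G,phi):
    """TCP position and rpy for grasp point G (world), tool tilted phi deg about casing y"""
    ay=R.from_euler('z',cyaw).as_matrix()[:,1]
    Q=R.from_rotvec(np.radians(phi)*ay)*R.from_euler('xyz',[180,0,np.degrees(cyaw)-180],degrees=True)
    return np.array(G)+.019*Q.as_matrix()[:,2],Q.as_euler('xyz',degrees=True)
E
python3 - <<'E'
from h import *
np.set_printoptions(precision=4,suppress=True)
M=np.array([.547,.051,0]); G=M+[0,0,.098+.125]
p,o=pose(G,-22.6); print(o,env.inverse_kinematics(p,o))
env.move_straight(p,o,rate=.05); st()
a=env.grab_frame('scene');b=env.grab_frame('side')
u=proj(a,M+[0,0,.125])[0];v=proj(b,M+[0,0,.125])[0]; print(u,v)
f=lambda I,u:cv2.resize(I['image'][int(u[1])-45:int(u[1])+45,int(u[0])-50:int(u[0])+50],None,fx=4,fy=4,interpolation=cv2.INTER_CUBIC)
cv2.imwrite('pics/p2.png',np.hstack([f(a,u),f(b,v)]))
E
```

```text
[ 180.      22.6   -161.384] [ 23.1671   6.2608 -28.6102   3.2415 -32.6347 -96.9335]
 18.07 [0.5544 0.0531 0.2062] F [ 0.8 -0.2 -1.4] op 0.179 ff 30.0
[276.7116 178.7036] [238.2682 174.7978]
```

View pics/p2.png

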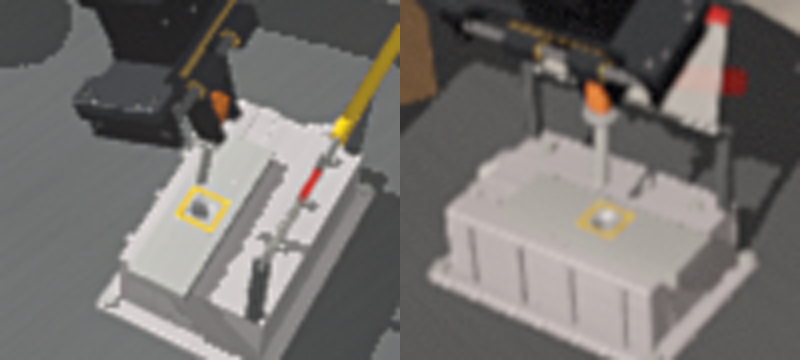

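The pin now stands upright: tip at (203,183) in the scene crop and (601,188) in the side crop, as predicted. The mouth is centred at (203,210) and (606,218).

```bash
python3 - <<'E'
from h import *
np.set_printoptions(precision=4,suppress=True)
a=env.grab_frame('scene');b=env.grab_frame('side')
m1=atz(a,(276.6,185.3),.09);m2=atz(b,(239.3,183.4),.09);print(m1,m2)
M=(m1+m2)/2;M[2]=0;np.save('M.npy',M)
p,o=pose(M+[0,0,.098+.120],-22.6); env.move_straight(p,o,rate=.1)
p,o=pose(M+[0,0,.098+.035],-22.6)
print(env.move_straight(p,rate=.06,force_limit=6)); s=st()
print('tip z',s['position'][2]-(p[2]-.035))
E
```

```text
[0.5495 0.0506 0.09  ] [0.5488 0.0503 0.09  ]
True
 19.65 [0.5563 0.0528 0.1257] F [-0.8 -0.1  4.4] op 0.184 ff 30.0
tip z 0.045229141324528696
```

```bash
python3 - <<'E'
from h import *
np.set_printoptions(precision=4,suppress=True)
M=np.load('M.npy'); ay=R.from_euler('z',cyaw).as_matrix()[:,1]
off=pose([0,0,.098],-22.6)[0]          # TCP minus tip
go=lambda d,z,**k: env.move_straight(M+off+ay*d+[0,0,z],**k)
go(.014,.0458,rate=.08)
d=.014
while d<.072:
    d+=.003
    go(d,.0458,rate=.06)
    hit=go(d,.038,rate=.05,force_limit=5)
    s=env.read_state(); z=s['position'][2]-off[2]
    print(round(d,4),hit,round(z,4),np.round(s['force'],1),round(s['clock'],1))
    if z<.0415 or np.linalg.norm(s['force'])>40: break
np.save('d.npy',d)
E
```

```text
0.017 True 0.0439 [-2.1 -1.4  4.3] 20.4
0.02 True 0.0434 [-0.7 -1.2  4.9] 20.9
0.023 True 0.0429 [-0.6 -1.9  4.5] 21.4
0.026 True 0.0425 [ 0.  -1.2  4.1] 21.8
0.029 True 0.0421 [-0.1 -0.2  3.6] 22.3
0.032 True 0.0418 [-0.4 -0.9  3.7] 22.7
0.035 True 0.0415 [-0.1 -0.7  4.2] 23.2Traceback (most recent call last):
  File "<stdin>", line 11, in <module>
  File "<stdin>", line 5, in <lambda>
workcell.Unreachable: the arm cannot follow that straight line within its joint ranges
```

```bash
python3 - <<'E'
from h import *
np.set_printoptions(precision=4,suppress=True)
print(env.read_state()['joint_positions'])
M=np.load('M.npy'); ay=R.from_euler('z',cyaw).as_matrix()[:,1]
st(); env.gripper_to(.34,45); st('open')
T=M+ay*.035
p,o=pose(T+[0,0,.142],0)
print(env.inverse_kinematics(p,o))
env.move_straight(p,o,rate=.05); st('upright')
f=env.grab_frame('side'); a=env.grab_frame('scene')
u=proj(a,T+[0,0,.11])[0];v=proj(f,T+[0,0,.11])[0]
g=lambda I,u:cv2.resize(I['image'][int(u[1])-45:int(u[1])+45,int(u[0])-50:int(u[0])+50],None,fx=4,fy=4,interpolation=cv2.INTER_CUBIC)
cv2.imwrite('pics/p3.png',np.hstack([g(a,u),g(f,v)]))
E
```

```text
[  27.3089   10.7911  -43.0532   17.2521  -11.2898 -114.3678]
 23.43 [0.5437 0.089  0.1264] F [ 1.7 -0.8  0. ] op 0.181 ff 30.0
open 24.02 [0.5439 0.0888 0.1262] F [-0.3 -0.9 -0.1] op 0.341 ff 0.0
[ 25.9055  19.7219 -18.8346  -0.     -51.4435 -97.2895]
upright 24.99 [0.5375 0.0835 0.1227] F [-0.2 -0.7  0.8] op 0.341 ff 0.0
```

View pics/p3.png

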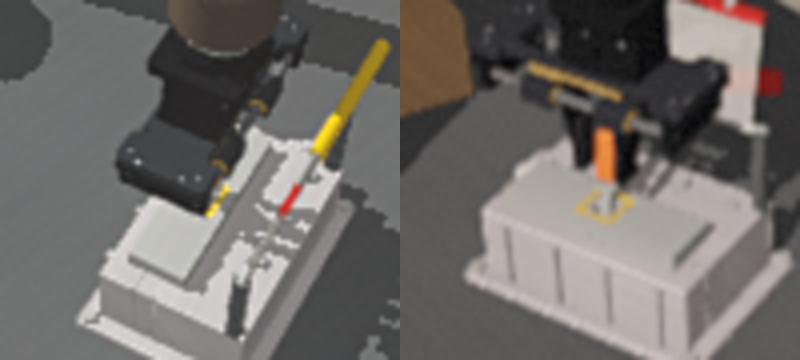

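The pin stands upright in the guide, its collar at (606,188) about 20 mm above the frame at (605,207). So it still rests on the bar. I'll regrip it with the tool vertical and continue the sweep.

```bash
python3 - <<'E'
from h import *
np.set_printoptions(precision=4,suppress=True)
M=np.load('M.npy'); ay=R.from_euler('z',cyaw).as_matrix()[:,1]
env.gripper_to(0,50); s=st('grip')
z0=s['position'][2]; d=.033; P=M+ay*0
go=lambda d,z,**k: env.move_straight(np.array([M[0],M[1],0])+ay*d+[0,0,z],**k)
go(.035,z0,rate=.05)
zr=z0;d=.035
hit=go(d,z0-.008,rate=.05,force_limit=5); zc=env.read_state()['position'][2]; print('contact',hit,zc-z0)
while d<.072:
    if zc<z0-.005: print('FOUND'); break
    d+=.003
    go(d,zc+.0008,rate=.06)
    hit=go(d,zc-.008,rate=.05,force_limit=5)
    s=env.read_state(); z=s['position'][2]
    print(round(d,4),hit,round(z-z0,4),np.round(s['force'],1),s['opening'],round(s['clock'],1))
    if z<zc-.0035: print('FOUND'); break
    zc=z
np.save('d.npy',d)
E
```

```text
grip 25.52 [0.5378 0.0835 0.1231] F [-0.3 -0.5  1.6] op 0.177 ff 49.4
contact True -0.000993882328535381
0.038 True -0.0012 [-4.2  1.7  7.8] 0.1759751832150746 26.4
0.041 True -0.0014 [-3.6  1.9  7.7] 0.1737698805375232 26.9
0.044 True -0.0017 [-3.9  1.6  8. ] 0.17418261941476504 27.4
0.047 True -0.0055 [-3.1  2.9 -0.4] 0.1759393695157903 27.8
FOUND
```

```bash
python3 - <<'E'
from h import *
M=np.load('M.npy'); ay=R.from_euler('z',cyaw).as_matrix()[:,1]
d=float(np.load('d.npy')); z0=.1231
go=lambda d,z,**k: env.move_straight(np.array([M[0],M[1],0])+ay*d+[0,0,z],**k)
for dd in(0,.001,.002,.003,.004):
    hit=go(d+dd,z0-.024,rate=.04,force_limit=12); s=st((dd,hit)); z=s['position'][2]
    print('drop',z-z0)
    if z<z0-.016: break
    go(d+dd+.001,z+.001,rate=.04)
E
```

```text
(0, True) 28.03 [0.5346 0.0968 0.117 ] F [-2.7  2.6  3.5] op 0.177 ff 50.0
drop -0.006107176287579438
(0.001, True) 28.52 [0.5341 0.097  0.1158] F [-1.3  1.8  0.5] op 0.175 ff 50.0
drop -0.007289034903909045
(0.002, True) 29.02 [0.5336 0.0971 0.1136] F [ 0.3 -0.  -1.7] op 0.178 ff 50.0
drop -0.00948884615105694
(0.003, True) 29.49 [0.5333 0.0974 0.1123] F [ 1.3 -0.6 -0.3] op 0.177 ff 50.0
drop -0.01075034499535614
(0.004, True) 29.95 [0.5329 0.0984 0.1117] F [-0.6 -0.7 -0.5] op 0.18 ff 50.0
drop -0.011376112537332658
```

```bash
python3 - <<'E'
from h import *
s=st(); T=np.array(s['position'])
b=env.grab_frame('side'); save(b,'p4.png',(190,115,290,205),6)
for t in(.025,.034,.045): print(t,proj(b,[[T[0],T[1],t+.070],[T[0],T[1],t+.114],[T[0],T[1],t+.065]]).round(1).tolist())
h=cv2.cvtColor(b['image'],cv2.COLOR_BGR2HSV); m=cv2.inRange(h,(3,130,90),(20,255,255)); m[:, :225]=0;m[:,260:]=0;m[:120]=0;m[185:]=0
ys,xs=np.nonzero(m); print(cv2.boundingRect(m),[(y,len(xs[ys==y]),xs[ys==y].mean().round(1)) for y in np.unique(ys)])
E
```

```text
30.2 [0.5324 0.0997 0.1126] F [ 1.3 -1.6 -2.6] op 0.177 ff 50.0
0.025 [[225.8, 177.0], [225.0, 166.0], [225.9, 178.2]]
0.034 [[225.7, 174.8], [224.8, 163.7], [225.8, 176.0]]
0.045 [[225.4, 172.0], [224.6, 160.8], [225.5, 173.3]]
(225, 154, 6, 21) [(np.int64(154), 2, np.float64(225.5)), (np.int64(155), 3, np.float64(229.0)), (np.int64(158), 1, np.float64(229.0)), (np.int64(162), 1, np.float64(225.0)), (np.int64(163), 1, np.float64(225.0)), (np.int64(164), 2, np.float64(225.5)), (np.int64(165), 2, np.float64(225.5)), (np.int64(166), 2, np.float64(225.5)), (np.int64(167), 2, np.float64(225.5)), (np.int64(168), 2, np.float64(225.5)), (np.int64(169), 2, np.float64(225.5)), (np.int64(170), 2, np.float64(225.5)), (np.int64(171), 2, np.float64(225.5)), (np.int64(172), 2, np.float64(225.5)), (np.int64(173), 3, np.float64(226.0)), (np.int64(174), 3, np.float64(226.0))]
```

View pics/p4.png

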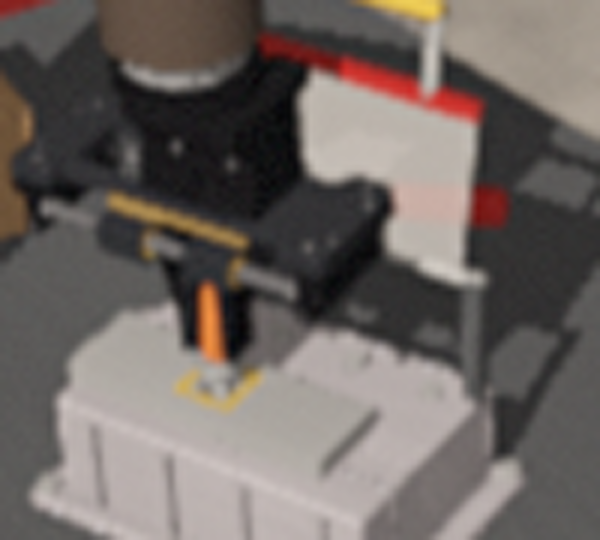

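The side view shows the handle's foot at (212,358) in the crop, i.e. row about 174.7, so the tip is near z 0.033. The pin is in the blind hole and part-way down, so I'll push it home.

```bash
python3 - <<'E'
from h import *
s=st(); p=np.array(s['position'])
for i in range(4):
    p=np.array(env.read_state()['position'])
    hit=env.move_straight([p[0],p[1],.098],rate=.03,force_limit=25); s=st(hit)
    if not hit or s['force'][2]>15: break
def side():
    b=env.grab_frame('side'); T=s['position']
    h=cv2.cvtColor(b['image'],cv2.COLOR_BGR2HSV); m=cv2.inRange(h,(3,130,90),(20,255,255)); m[:, :222]=0;m[:,230:]=0;m[:162]=0;m[185:]=0
    ys,xs=np.nonzero(m); print('bottom row',ys.max(),'exp home',proj(b,[T[0],T[1],.095])[0])
side()
E
```

```text
30.25 [0.5325 0.0997 0.1126] F [ 0.9 -0.7 -1.4] op 0.183 ff 50.0
True 30.61 [0.5321 0.099  0.1068] F [ 0.5  0.2 -2. ] op 0.182 ff 50.0
True 30.83 [0.532  0.0988 0.1056] F [-1.4 -0.3  1.9] op 0.176 ff 50.0
True 31.05 [0.5319 0.0984 0.1043] F [-1.5 -1.3  1. ] op 0.179 ff 50.0
True 31.26 [0.532  0.0981 0.1038] F [-3.2 -1.1  5.3] op 0.183 ff 50.0
bottom row 176 exp home [226.01540202 177.2713049 ]
```

```bash
python3 - <<'E'
from h import *
env.gripper_to(.36); s=st('open'); p=np.array(s['position'])
env.move_straight([p[0],p[1],.19],rate=.15)
env.gripper_to(0,10)
hit=env.move_straight([p[0],p[1],.125],rate=.05,force_limit=15); st(('press',hit))
env.move_straight([p[0],p[1],.33],rate=.25)
b=env.grab_frame('side')
h=cv2.cvtColor(b['image'],cv2.COLOR_BGR2HSV); m=cv2.inRange(h,(3,130,90),(20,255,255)); m[:, :218]=0;m[:,236:]=0;m[:155]=0;m[185:]=0
print(cv2.boundingRect(m),'exp home base/top',proj(b,[[p[0],p[1],.095],[p[0],p[1],.139]]))
E
```

```text
open 31.93 [0.5319 0.0979 0.1029] F [-0.6 -0.3 -0.4] op 0.355 ff 0.0
('press', True) 34.44 [0.5322 0.0975 0.1396] F [-1.4 -1.2  6.3] op 0.006 ff 3.1
(224, 166, 6, 12) exp home base/top [[226.02483524 177.31979115]
 [225.18368771 166.30808501]]
```

```bash
python3 - <<'E'
from h import *
p=barp(1.76)
env.goto(p+[0,0,.10],[180,0,YB]); env.gripper_to(.45,15)
print(env.move_straight(p+D,rate=.15,force_limit=8)); st('at bar')
env.gripper_to(0,15); s=st('grip')
if s['opening']>.08:
    for th in np.linspace(1.76,0.1,14)[1:]:
        env.move_straight(barp(th)+D,rate=.12); s=st(round(th,2))
        if np.linalg.norm(s['force'])>35: break
    else:
        print(env.move_straight(barp(-.05)+D,rate=.04,force_limit=12)); st('shut')
E
```

```text
False
at bar 38.71 [0.6358 0.1166 0.2678] F [ 0.7 -0.1 -0.2] op 0.447 ff 0.0
grip 39.31 [0.6357 0.1167 0.2671] F [ 1.5 -0.5  1. ] op 0.135 ff 15.0
1.63 39.61 [0.618  0.111  0.2696] F [-1.5  1.6  3.1] op 0.132 ff 15.0
1.5 39.91 [0.6016 0.1056 0.2694] F [-2.2  3.1  6.3] op 0.133 ff 15.0
1.38 40.21 [0.5848 0.1    0.2667] F [-3.5  4.3  6.5] op 0.126 ff 15.0
1.25 40.51 [0.5684 0.0945 0.2616] F [-4.8  4.7  4.5] op 0.131 ff 15.0
1.12 40.81 [0.5527 0.0893 0.2544] F [-4.1  4.8  3.9] op 0.134 ff 15.0
0.99 41.11 [0.5381 0.0844 0.2454] F [-5.   4.7  2.1] op 0.133 ff 15.0
0.87 41.41 [0.5249 0.08   0.2346] F [-3.2  5.3  0.3] op 0.127 ff 15.0
0.74 41.71 [0.5133 0.076  0.2225] F [-1.6  5.6 -1.2] op 0.131 ff 15.0
0.61 42.01 [0.5034 0.0726 0.2091] F [-0.7  5.2 -1.7] op 0.129 ff 15.0
0.48 42.31 [0.495  0.0697 0.1943] F [-0.7  6.5 -2.3] op 0.132 ff 15.0
0.36 42.61 [0.4884 0.0674 0.1786] F [-1.1  5.3 -2.5] op 0.133 ff 15.0
0.23 42.91 [0.4837 0.0656 0.1619] F [-1.4  5.8 -2.6] op 0.129 ff 15.0
0.1 43.21 [0.481  0.0646 0.1447] F [-1.5  4.8 -1. ] op 0.128 ff 15.0
True
shut 43.67 [0.4802 0.0641 0.1279] F [-0.3 -0.8  1.9] op 0.125 ff 14.8
```

```bash
python3 - <<'E'
from h import *
env.gripper_to(.36); s=st('open'); p=np.array(s['position'])
env.move_straight([p[0],p[1],.21],rate=.15); env.gripper_to(0,10)
q=barp(0); hit=env.move_straight([q[0],q[1],.142],rate=.05,force_limit=10); st(('press',hit))
env.move_straight([q[0],q[1],.30],rate=.2); env.goto([.40,.25,.30],[180,0,-40]); st('away')
b=env.grab_frame('side'); save(b,'end.png')
im=cv2.cvtColor(b['image'],cv2.COLOR_BGR2HSV); m=cv2.inRange(im,(18,140,120),(32,255,255)); m[:,:190]=0;m[:,250:]=0;m[200:]=0;m[:150]=0
print('bar in side px',cv2.boundingRect(m),'exp ends shut',proj(b,[W([-.078,.058,.15]),W([-.078,-.058,.15])]).round(1).tolist())
for t in('pin','guard_bar'): print(t,[(np.round(k['xyz'],3),round(k['score'],2)) for k in env.search_frame(b,t)[:3]])
E
```

```text
open 44.36 [0.4789 0.065  0.1265] F [-0.1 -0.3 -0.3] op 0.361 ff 0.0
('press', True) 46.9 [0.4794 0.0642 0.1561] F [-1.7 -0.5  6.6] op 0.007 ff 3.7
away 48.6 [0.4    0.2495 0.2994] F [0.2 0.6 0.6] op 0.007 ff 0.0
bar in side px (203, 168, 32, 14) exp ends shut [[202.4, 169.2], [233.6, 181.2]]
pin [(array([ 0.447, -0.344,  0.021]), 0.55)]
guard_bar [(array([0.548, 0.081, 0.151]), 0.69)]
```

Pressing down on the bar met it at 0.156 m, which is exactly the shut height. The pin's handle top was met at 0.139 m, so it is home. I'm handing in.

```bash
python3 -c "
from h import *
print(env.close_job())"
```

```text
the job is handed in; nothing more can be done
None
```

The job is handed in at about 49 s of the 69 s allowed: the orange pin is fully home in the blind hole, the guard is shut over it, and the robot stands clear, though I took no final picture to check the other tools and parts.

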